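# Lock the bayonet lid on an instrument soak pot

## Robot

A 6-joint arm with a two-finger parallel gripper is mounted at the origin on the work surface. World frame = base frame: x ahead of the robot, y to its left, z up, the work surface at z = 0. Lengths are in mm, angles in rad, forces in N, time in s.
With the tool pointing down it reaches from about 375 to 900 mm from the base axis. Payload 3.1 kg.
Tool frame: the origin (TCP) lies at the very end of the fingers, on their centre line; the grasp point (between the pads) lies 19 mm behind it (ctrl.grip_point_offset is the distance from the TCP to the grasp point, in mm); z points along the fingers, y is the line along which they close (so a half turn about z gives the same grasp; the last joint's range is limited). The gripper opens to 85 mm and grips with 20 to 120 N. Pads are 22 mm wide; open, the fingers measure 114 mm over their backs; the gripper's body (76 mm by 85 mm) begins 54 mm behind the grasp point. The pads swing forward as they close: fully open they stand 13 mm farther back than shut.
Start: joints at [-1.49, 0.527, 1.433, -0, 1.181, -0.178], TCP at [160.579, -603.996, 231.31] pointing down, gripper open.
Joint ranges: [-3.08, 3.08], [-0.75, 2.2], [0.22, 2.44], [-1.43, 4.57], [0, 2.65], [-2.85, 2.85]. Speed limits (rad/s): [2.79, 2.79, 3.14, 3.14, 3.14, 3.14].

## Interface

Orientations are given as a unit quaternion [x, y, z, w].
In Python, from station import sense, optics, ctrl, spotter gives the robot as it stands. The module is installed in compiled form; this text tells all that it offers.
- The arm moves only by the tool arm_command, never from a script. Its argument "increments" is a list that holds one entry, the list of rows, each a list of 7 numbers: the shift along the tool's x, y, z in m, then the turn, a rotation vector about the tool's x, y, z in rad, then the opening, from -1 (shut) to 1 (fully open). A call has 1 to 20 rows; each row is the pose to reach, as a shift and turn from the pose commanded when the call began, along the tool's axes at that moment; what a row does not reach only later rows make up. A row lasts 1/12 s, in which the tool goes at most 41.7 mm and 7.16 degrees, less where a joint would pass 70% of its speed; a pose out of reach is approached as far as the arm can. A call with a gripper value outside its range is refused whole. The fingers move at their own pace and stop on an object; "squeeze" is the grip in N (left out, the last holds). Time passes only in rows, so rows that repeat a pose let the fingers close. It gives the time, the measured TCP pose, the force, the opening and the grip force at its end, in the units of the state.
- sense(): the state, without advancing time (a new reading comes with each control period).
- optics.grab_frame(name): name is "side" or "top" or "wrist"; returns (picture, depth): 400x640x3 uint8, red, green, blue; 400x640 float32, mm along the optical axis (not along the pixel's ray), 0 where there is no reading.
- optics.camera_info(name): a dict with "intrinsics" (3x3 intrinsics, pixels), "pose" (4x4, takes a point from camera to world coordinates). Camera axes: x right, y down, z forward; pixel columns grow to the right and rows downward; lengths in mm; the calibration is good to about 2 mm. The wrist camera is an equidistant fisheye: a pixel r from the principal point sees the ray r / f radians off the axis. A picture is of the moment at which its call begins: read the wrist's pose just before it. camera_info takes no time and is no camera call; for the wrist camera it gives the pose at the moment of the call.
- ctrl.finish_job(): hands the job in; it is judged then, once.
Trained networks look in the newest picture that a camera, given by its name, has taken for a name from the list of things; names that differ only in an ending like _2 or _b are one class to them, and where a whole thing is asked for, a point or a joint stands for the part that bears it (a point fixed in the world has none). Each returns a list of dicts, best first, with "p" (0 to 1); they miss things now and then, are a little off and sometimes report something else, mostly with a low value. They report only what shows in the picture. A call takes as long as a camera call. They do not tell look-alikes from the thing itself.
- spotter.regions_of(camera, target): "pixels" (400x640 bool, what is visible of it) and "centre" ([column, row] in pixels, amid what is visible of it).
The state is a dict: "time": time; "joints": joint angles; "qvel": joint speeds; "effort": joint torques, N m; "eef_pos": TCP position; "tcp_rot": TCP orientation; "force": force on the tool from outside, world axes, zero at the start; "moment": the same for the moment, N m; "gripper_width": finger opening in mm; "finger_force": force on a finger pad.
Only numpy, scipy, OpenCV 4.12 (cv2) and the standard library are available. Lean on these libraries where they do the work, as an engineer would, in place of code of your own. Each camera call takes 0.05 s, during which the arm holds its last target. There are 200 camera calls.

## Task

Close the instrument soak pot: pick up the lid by its orange bar, set it on the pot and feel for the two slots that its lugs drop into, then push it down against the spring plate and turn it a quarter-turn clockwise (seen from above) to the stop, so that it rises into its catch when you let go. Leave the lid locked and level, with hands off, and do not disturb the bottle, the steel dish or the tweezers.

Things in the scene. Friction and masses are not known exactly. Their poses are not given: they have to be found in the camera images.
- lid_center (a point): Centre of the loose lid (190 to 310 g, upright on the table), on its axis, 33 mm above its underside; z up. White plug 68 mm across, 27 mm tall; on it a round flange 104 mm across, 6 mm thick; on that, with its foot level with this point, an orange upright grip bar 64 mm long (along x), 16 mm wide (y), 34 mm tall. The lid is the same after a half turn.
- lid_lugs (a point): Point on the lid's axis at mid height of its two steel lugs, 24 mm below the lid's centre; same axes. The lugs stick out of the plug along +x and -x (in line with the grip bar) to 44 mm from the axis, each 16 mm wide and 6 mm thick.
- pot_mouth (a point): Centre of the rim of the fixed round steel pot, 82 mm above the table; z up. Pot 102 mm across outside, 94 mm inside, white foot 128 mm. Two orange ears outside lie along +x and -x; they show only roughly where the collar's slots are. When the lid's centre is 6 mm above this point, its flange meets the rim.
- collar_top (a point): On the pot's axis, 7 mm below the rim, level with the top of the brass collar in the pot (bore 72 mm); axes as the pot, NOT the collar. Its two opposite slots, 40 degrees wide (lug play +-6), lie up to 30 degrees either way from the ears' line: see or feel. Off the slots the lugs stop hard, lid centre 27 mm above this point; in them it drops 3.5 mm to the spring plate.
- collar_under (a point): On the pot's axis, 13 mm below the rim, level with the underside of the collar's 6 mm ledge; axes as the pot. With the lid's centre less than 21 mm above this point the lugs clear the ledge and the lid turns clockwise 90 degrees (+-10 in all) to a hard stop; counter-clockwise is blocked.
- catch (a point): On the pot's axis, 10 mm below the rim: roof of the 3 mm deep pockets in the ledge's underside, next to the stop. Let go there, the lid rises until its lugs' tops (3 mm above point lid_lugs) meet this level: locked, lid centre 21 mm above this point. Let go short of the pockets it rests 3 mm lower, unlocked; let go in the slots it rises about 5 mm higher.
- plate (a joint): White sprung plate inside the pot: how far it is pressed down, 0 to 0.013 m. 2.4 N to start and 1.2 N more per mm. About 0.0055 with the lid locked, 0.0085 or more when the lugs pass under the ledge (some 10 N of push besides the lid's weight), about 0 when the lid merely lies in the slots.
- bottle_center (a point): Bystander: amber bottle, 44 mm across, 85 mm tall, standing; its centre. Leave alone.
- dish_center (a point): Bystander: small steel dish, 68 mm across, 28 mm tall; its centre. Leave alone.
- tweezers_center (a point): Bystander: steel tweezers, 115 mm long (along x), 12 mm wide, 7 mm tall, lying on the table; their centre. Leave alone.
Not all that is in view belongs to the job. What is shaped like the part that bears lid_center but green is not meant. What is shaped like the part that bears pot_mouth but red is not meant.

How it is judged:
By the outcome, as a careful person would: the job done as asked, in the order asked, and still so for the second after the job is handed in, with the robot touching nothing.
It also fails if it takes over 64 s, if anything falls off the work surface, if the arm or the gripper's body presses on something with over 40 N, if the wrist force passes 120 N, or if a joint passes its speed limit or range.

## Working session

There is one attempt and no reset: what is moved stays moved. The work goes in short steps, Python scripts to look and compute and a tool call to move; the robot and the scene stay as the last step left them, time stands still between calls to the robot, and variables do not carry over. Pictures are saved under pics/ and viewed, at most 10 in all, crops included, and the job is handed in when it is done.

Besides the shell and the picture viewer there is one more tool, called after "Request:" by a JSON object that holds its "fn" and its "kwargs". arm_command: Moves the arm, as the interface text tells. Its arguments: {"type":"object","properties":{"increments":{"type":"array"},"squeeze":{"type":"number"}},"required":["increments"]}

```bash
mkdir -p pics; cat > h.py <<'E'
import numpy as np, cv2
from station import sense, optics, ctrl, spotter
def world(cam,u,v,d,info=None):
    i=info or optics.camera_info(cam);K=np.array(i["intrinsics"]);P=np.array(i["pose"])
    u,v,d=map(np.asarray,(u,v,d))
    p=np.stack([(u-K[0,2])/K[0,0]*d,(v-K[1,2])/K[1,1]*d,d],-1)
    return p@P[:3,:3].T+P[:3,3]
E
python3 - <<'E'
from h import *
s=sense();print(s)
ims=[]
for c in ("top","side"):
    im,d=optics.grab_frame(c);np.save(f"{c}_d.npy",d);cv2.imwrite(f"pics/{c}0.png",im[:,:,::-1])
    print(c,np.array(optics.camera_info(c)["pose"]).round(2).tolist(),np.array(optics.camera_info(c)["intrinsics"]).tolist())
    for t in ("lid_center","pot_mouth","bottle_center","dish_center","tweezers_center","collar_top"):
        for r in spotter.regions_of(c,t)[:3]:
            m=r["pixels"];v,u=np.nonzero(m&(d>0))
            w=world(c,u,v,d[v,u])
            col=np.median(im[v,u],axis=0)
            print(c,t,round(r["p"],2),np.round(r["centre"]),len(v),"med",np.median(w,0).round(),"lo",np.percentile(w,2,0).round(),"hi",np.percentile(w,98,0).round(),col)
E
```

```text
{'time': 0.0, 'joints': array([-1.48949713e+00,  5.28474104e-01,  1.43392000e+00, -1.17355205e-05,
        1.18138024e+00, -1.78492888e-01]), 'qvel': array([-0.00043695, -0.00039257,  0.00190136, -0.0012825 ,  0.00183986,
        0.00281609]), 'effort': array([-1.56345282e-03, -4.42357028e+01, -1.78027028e+01, -2.38131697e-04,
        8.22710776e-03,  1.30556430e-06]), 'eef_pos': array([ 160.51987449, -603.28910666,  230.32310571]), 'tcp_rot': array([ 9.91574486e-01,  1.29533197e-01,  4.75712764e-05, -1.08982317e-03]), 'force': array([-0.3253915 ,  0.73119355, -0.49808791]), 'moment': array([-0.03646514, -0.02942087,  0.05437984]), 'finger_force': 0.0, 'gripper_width': 85.53009915941333}
top [[0.01, -0.99, 0.13, 399.07], [-1.0, -0.01, 0.0, -4.21], [-0.0, -0.13, -0.99, 1039.18], [0.0, 0.0, 0.0, 1.0]] [[428.6783120171926, 0.0, 324.60590156081355], [0.0, 428.6783120171926, 194.4431988171716], [0.0, 0.0, 1.0]]
top lid_center 0.89 [231. 268.] 1641 med [368. 212.  34.] lo [320. 167.   2.] hi [414. 261.  69.] [36. 88. 55.]
top lid_center 0.72 [257. 206.] 1492 med [506. 153.  34.] lo [461. 1
[... 1496 characters left out ...]
75.] 2386 med [ 520. -154.   52.] lo [ 470. -236.    2.] hi [ 584. -128.   83.] [86. 87. 87.]
side bottle_center 0.66 [214. 226.] 796 med [700. 102.  49.] lo [688.  81.   6.] hi [720. 114.  87.] [113.  95.  91.]
side dish_center 0.93 [274. 164.] 450 med [ 733. -170.   19.] lo [ 696. -224.    1.] hi [ 781. -126.   30.] [125. 129. 128.]
side tweezers_center 0.83 [315. 233.] 274 med [541.   0.   6.] lo [477.  -9.   1.] hi [583.   4.   9.] [105. 114. 114.]
side collar_top 0.89 [356. 177.] 2320 med [ 520. -154.   54.] lo [ 471. -235.    5.] hi [ 578. -130.   83.] [86. 87. 87.]
side collar_top 0.76 [442. 187.] 2733 med [ 338. -207.   56.] lo [ 285. -287.    5.] hi [ 395. -181.   83.] [85. 38. 42.]
```

```bash
python3 - <<'E'
from h import *
T=cv2.imread("pics/top0.png");S=cv2.imread("pics/side0.png")
a=cv2.resize(T[140:270,200:460],None,fx=3,fy=3,interpolation=cv2.INTER_CUBIC);cv2.imwrite("pics/topc.png",a)
def circ(p):
    A=np.c_[2*p[:,:2],np.ones(len(p))];x=np.linalg.lstsq(A,(p[:,:2]**2).sum(1),rcond=None)[0];return x[:2].round(1),np.sqrt(x[2]+x[:2]@x[:2]).round(1)
v,u=np.mgrid[0:400,0:640]
for c in("top","side"):
    d=np.load(c+"_d.npy");w=world(c,u.ravel(),v.ravel(),d.ravel());w=w[d.ravel()>0]
    hsv=cv2.cvtColor(T if c=="top" else S,cv2.COLOR_BGR2HSV).reshape(-1,3)[d.ravel()>0]
    n=np.hypot(w[:,0]-507,w[:,1]-156)<75
    b=n&(w[:,2]>62);q=w[b];r=cv2.minAreaRect(q[:,:2].astype(np.float32));print(c,"bar",len(q),q.mean(0).round(1),r)
    f=w[n&(w[:,2]>29)&(w[:,2]<37)]
    h=cv2.convexHull(f[:,:2].astype(np.float32))[:,0];print("flange",circ(h),f[:,2].mean())
    n=np.hypot(w[:,0]-525,w[:,1]+181)<75
    f=w[n&(w[:,2]>79)&(w[:,2]<86)];print("rim",len(f),circ(f),np.median(f[:,2]))
    o=n&(hsv[:,0]<20)&(hsv[:,1]>130)&(hsv[:,2]>60)&(np.hypot(w[:,0]-525,w[:,1]+181)>45)
    f=w[o];print("ears",len(f))
    if len(f)>4:
        k=(f[:,0]+0*f[:,1])>525; print(f[k].mean(0).round(),f[~k].mean(0).round())
E
```

```text
top bar 193 [507.9 156.6  67.1] ((508.1175537109375, 156.9335174560547), (63.18983459472656, 16.417236328125), 4.946582794189453)
flange (array([507.6, 157.1]), np.float64(51.5)) 33.37091267152341
rim 247 (array([ 526.8, -186.3]), np.float64(48.6)) 82.20774138237903
ears 122
[ 555. -215.   74.] [ 495. -207.   72.]
side bar 356 [507.  157.9  67. ] ((508.3287658691406, 156.29611206054688), (63.90198516845703, 16.686552047729492), 6.27349853515625)
flange (array([508.4, 156. ]), np.float64(52.0)) 33.870079944502564
rim 252 (array([ 528., -187.]), np.float64(48.9)) 82.1995114741369
ears 73
[ 550. -220.   75.] [ 479. -186.   61.]
```

View pics/topc.png

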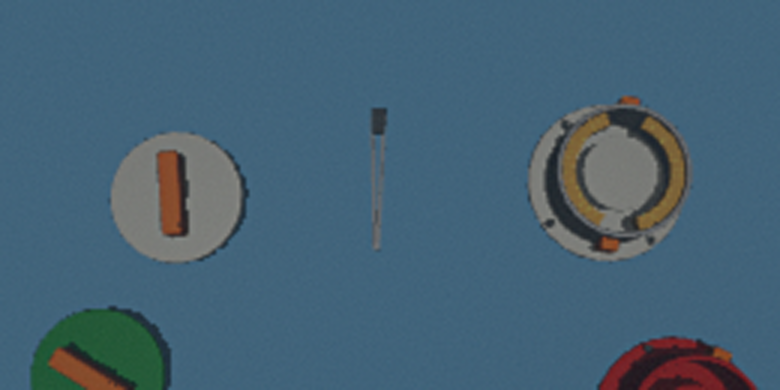

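```bash
python3 - <<'E'
from h import *
v,u=np.mgrid[0:400,0:640]
c="top"
T=cv2.imread("pics/top0.png");d=np.load("top_d.npy")
w=world(c,u,v,d)
hsv=cv2.cvtColor(T,cv2.COLOR_BGR2HSV)
C=np.array([527.2,-186.6])
n=np.hypot(w[...,0]-C[0],w[...,1]-C[1])
m=(n>34)&(n<48)&(d>0)
a=np.degrees(np.arctan2(w[...,1]-C[1],w[...,0]-C[0]))
for lo in range(-180,180,6):
    k=m&(a>=lo)&(a<lo+6)
    if k.sum(): print(lo,k.sum(),np.median(w[k][:,2]).round(),(w[k][:,2]<70).mean().round(2),np.median(hsv[k],axis=0).astype(int), end=" | ")
br=(hsv[...,0]>12)&(hsv[...,0]<32)&(hsv[...,1]>80)&(n<50)&(w[...,2]>70)&(w[...,2]<79)
x=w[br];print("\nbrass",len(x),x.mean(0))
h=np.histogram(a[br],bins=np.arange(-180,181,5));print(list(zip(h[1].astype(int),h[0])))
o=(hsv[...,0]<14)&(hsv[...,1]>120)&(n>46)&(n<75)
for k in (o&(w[...,0]>C[0]),o&(w[...,0]<C[0])):print("ear",k.sum(),w[k].mean(0).round(1),w[k].max(0).round(1))
E
```

```text
-180 5 79.0 0.4 [98 12 84] | -174 6 7.0 0.67 [ 45   7 124] | -168 18 61.0 0.67 [34 12 81] | -162 18 75.0 0.33 [ 19 137 122] | -156 16 74.0 0.38 [ 20 101 108] | -150 12 75.0 0.17 [ 20 135 121] | -144 16 76.0 0.25 [ 19 118 105] | -138 13 75.0 0.15 [ 19 137 121] | -132 15 76.0 0.27 [20 91 90] | -126 18 73.0 0.33 [ 19 103  79] | -120 17 74.0 0.41 [ 19 134 120] | -114 17 73.0 0.35 [21 53 91] | -108 18 74.0 0.28 [ 19 124 100] | -102 17 75.0 0.24 [ 19 121  98] | -96 22 74.0 0.41 [21 65 75] | -90 20 74.0 0.4 [21 63 82] | -84 20 75.0 0.4 [48 65 81] | -78 22 74.0 0.41 [33 70 80] | -72 19 75.0 0.37 [21 87 82] | -66 20 75.0 0.35 [20 87 79] | -60 22 75.0 0.36 [20 83 83] | -54 19 74.0 0.42 [75 85 86] | -48 20 74.0 0.35 [20 95 80] | -42 20 75.0 0.3 [22 87 84] | -36 20 75.0 0.4 [22 81 75] | -30 27 47.0 0.56 [80 69 63] | -24 22 44.0 0.73 [103  52  51] | -18 21 43.0 0.81 [103  55  52] | -12 19 30.0 0.84 [101  42  63] | -6 19 25.0 0.89 [101  52  59] | 0 15 52.0 0.8 [104  49  51] | 6 9 8.0 0.78 [ 75   8 114] | 12 11 74.0 0.36 [ 18  16 100] | 18 15 76.0 0.27 [ 19 107 121] | 24 13 76.0 0.15 [ 19 137 121] 
[... 2362 characters left out ...]
np.int64(80), np.int64(5)), (np.int64(85), np.int64(7)), (np.int64(90), np.int64(5)), (np.int64(95), np.int64(7)), (np.int64(100), np.int64(6)), (np.int64(105), np.int64(6)), (np.int64(110), np.int64(7)), (np.int64(115), np.int64(7)), (np.int64(120), np.int64(5)), (np.int64(125), np.int64(7)), (np.int64(130), np.int64(6)), (np.int64(135), np.int64(7)), (np.int64(140), np.int64(6)), (np.int64(145), np.int64(7)), (np.int64(150), np.int64(7)), (np.int64(155), np.int64(1)), (np.int64(160), np.int64(0)), (np.int64(165), np.int64(0)), (np.int64(170), np.int64(0)), (np.int64(175), np.int64(0))]
ear 12 [ 582.9 -194.9   65.5] [ 586.1 -188.2   68. ]
ear 22 [ 472.7 -177.2   65. ] [ 477.  -171.5   67.8]
```

Request:
{"fn": "arm_command", "kwargs": {"increments": [[[0.351,-0.273,0,0,0,-0.8,1],[0.351,-0.273,0,0,0,-0.8,1],[0.351,-0.273,0,0,0,-0.8,1],[0.351,-0.273,0,0,0,-1.4,1],[0.351,-0.273,0,0,0,-1.4,1],[0.351,-0.273,0,0,0,-1.4,1],[0.351,-0.273,0,0,0,-1.4,1],[0.351,-0.273,0,0,0,-1.4,1],[0.351,-0.273,0,0,0,-1.4,1],[0.351,-0.273,0,0,0,-1.4,1],[0.531,-0.647,0.02,0,0,-2.2,1],[0.531,-0.647,0.02,0,0,-2.4,1],[0.531,-0.647,0.02,0,0,-2.977,1],[0.531,-0.647,0.02,0,0,-2.977,1],[0.531,-0.647,0.02,0,0,-2.977,1],[0.531,-0.647,0.02,0,0,-2.977,1],[0.531,-0.647,0.02,0,0,-2.977,1],[0.531,-0.647,0.02,0,0,-2.977,1],[0.531,-0.647,0.02,0,0,-2.977,1],[0.531,-0.647,0.02,0,0,-2.977,1]]]}}

```text
time: 2.37
eef_pos: [502.6, 136.4, 212.6]
tcp_rot: [0.187, 0.982, 0.0, 0.0]
force: [1.3, 0.2, 0.1]
gripper_width: 85.7
finger_force: 0.0
```

Request:
{"fn": "arm_command", "kwargs": {"increments": [[[0.003,0.021,0,0,0,-0.47,1],[0.003,0.021,0,0,0,-0.47,1],[0.003,0.021,0,0,0,-0.47,1],[0.003,0.021,0,0,0,-0.47,1],[0.003,0.021,0,0,0,-0.47,1],[0.003,0.021,0,0,0,-0.47,1],[0.003,0.021,0,0,0,-0.47,1]]]}}

```text
time: 2.95
eef_pos: [507.5, 154.7, 212.5]
tcp_rot: [-0.043, 0.999, 0.0, 0.0]
force: [0.8, -0.1, -0.2]
gripper_width: 85.5
finger_force: 0.0
```

```bash
cat >> h.py <<'E'
from scipy.spatial.transform import Rotation as R
def fworld(u,v,d,i):
    K=np.array(i["intrinsics"]);P=np.array(i["pose"]);u,v,d=map(np.asarray,(u,v,d))
    x=(u-K[0,2])/K[0,0];y=(v-K[1,2])/K[1,1];r=np.hypot(x,y)+1e-9;t=np.tan(r)/r
    p=np.stack([x*t*d,y*t*d,d],-1);return p@P[:3,:3].T+P[:3,3]
def yaw(s):
    m=R.from_quat(s["tcp_rot"]).as_matrix();return np.degrees(np.arctan2(m[1,0],m[0,0])),m
E
python3 - <<'E'
from h import *
s=sense();print(s["eef_pos"],yaw(s)[0],yaw(s)[1].round(4).tolist(),s["joints"].round(3),s["force"])
i=optics.camera_info("wrist");print(np.array(i["intrinsics"]).tolist(),np.array(i["pose"]).round(2).tolist())
im,d=optics.grab_frame("wrist");cv2.imwrite("pics/w0.png",im[:,:,::-1])
rs=spotter.regions_of("wrist","lid_center")
v,u=np.mgrid[0:400,0:640];w=fworld(u,v,d,i)
hsv=cv2.cvtColor(im,cv2.COLOR_RGB2HSV)
for r in rs:print(r["p"],r["centre"],np.median(w[r["pixels"]&(d>0)],0))
n=(d>0)&(np.hypot(w[...,0]-508,w[...,1]-157)<60)
b=n&(w[...,2]>60)&(w[...,2]<72)&(hsv[...,0]<16)&(hsv[...,1]>110)
q=w[b];print(len(q),q.mean(0));print(cv2.minAreaRect(q[:,:2].astype(np.float32)))
e=np.linalg.eigh(np.cov(q[:,:2].T));x=e[1][:,1];print("bar yaw",np.degrees(np.arctan2(x[1],x[0]))%180)
E
```

```text
[507.48153663 154.65182664 212.5097968 ] -175.08245533869564 [[-0.9963, -0.0857, 0.0002], [-0.0857, 0.9963, 0.0], [-0.0002, 0.0, -1.0]] [ 0.085  0.426  1.69   0.     1.026 -1.572] [ 0.7731184  -0.0866751  -0.23721248]
[[309.70691628693146, 0.0, 317.38178865308987], [0.0, 309.70691628693146, 200.4413801172958], [0.0, 0.0, 1.0]] [[-0.09, 0.96, 0.27, 440.82], [1.0, 0.08, 0.02, 148.8], [0.0, 0.27, -0.96, 356.26], [0.0, 0.0, 0.0, 1.0]]
0.94 [315.9, 176.1] [504.92538915 155.86485116  34.29405158]
0.63 [383.1, 59.2] [373.18034929 209.46096916  34.46840894]
1011 [506.78021177 156.51965195  67.84313089]
((507.9067077636719, 156.64500427246094), (62.961936950683594, 15.148571968078613), 5.974358558654785)
bar yaw 6.141859706340682
```

View pics/w0.png

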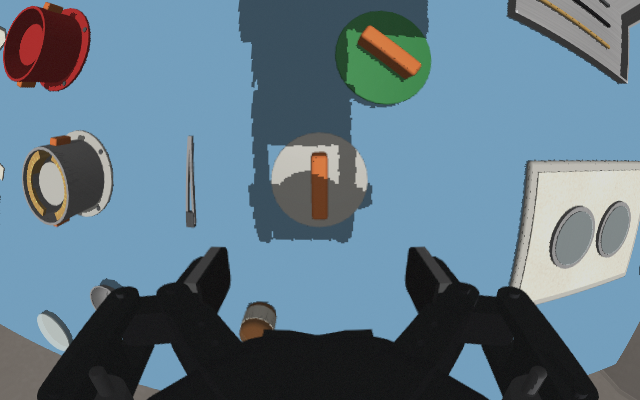

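Request:
{"fn": "arm_command", "kwargs": {"increments": [[[-0.0006,0.002,0.04,0,0,-0.019,1],[-0.0006,0.002,0.08,0,0,-0.019,1],[-0.0006,0.002,0.115,0,0,-0.019,1],[-0.0006,0.002,0.145,0,0,-0.019,1],[-0.0006,0.002,0.165,0,0,-0.019,1],[-0.0006,0.002,0.175,0,0,-0.019,1],[-0.0006,0.002,0.175,0,0,-0.019,1],[-0.0006,0.002,0.175,0,0,-0.019,1],[-0.0006,0.002,0.175,0,0,-0.019,1]]]}}

```text
time: 3.8
eef_pos: [509.0, 156.9, 38.7]
tcp_rot: [-0.053, 0.999, 0.0, 0.001]
force: [-0.6, -0.8, 0.1]
gripper_width: 85.5
finger_force: 0.0
```

Request:
{"fn": "arm_command", "kwargs": {"increments": [[[0.001,0,0,0,0,0,1],[0.001,0,0,0,0,0,-1],[0.001,0,0,0,0,0,-1],[0.001,0,0,0,0,0,-1],[0.001,0,0,0,0,0,-1],[0.001,0,0,0,0,0,-1],[0.001,0,0,0,0,0,-1],[0.001,0,0,0,0,0,-1],[0.001,0,0,0,0,0,-1],[0.001,0,0,0,0,0,-1],[0.001,0,0,0,0,0,-1],[0.001,0,0,0,0,0,-1]]], "squeeze": 80}}

```text
time: 4.8
eef_pos: [507.1, 156.7, 37.6]
tcp_rot: [-0.054, 0.999, 0.0, 0.0]
force: [-0.2, -0.4, 4.6]
gripper_width: 15.1
finger_force: 79.0
```

Request:
{"fn": "arm_command", "kwargs": {"increments": [[[0,0,-0.01,0,0,0,-1],[0,0,-0.04,0,0,0,-1],[0,0,-0.08,0,0,0,-1],[0,0,-0.12,0,0,0,-1],[0,0,-0.14,0,0,0,-1],[0,0,-0.14,0,0,0,-1],[0,0,-0.14,0,0,0,-1]]]}}

```text
time: 5.38
eef_pos: [506.7, 156.8, 178.0]
tcp_rot: [-0.054, 0.999, 0.0, 0.001]
force: [-0.4, 1.5, -3.6]
gripper_width: 14.6
finger_force: 78.7
```

```bash
python3 - <<'E'
from h import *
s=sense();y,m=yaw(s);print(s["eef_pos"],y,s["force"],s["moment"])
t=np.array([526.6,-186.6,178])
print("shift mm",(m.T@(t-s["eef_pos"])).round(1),"turn cw deg",y-175.5,(np.radians(y-175.5)))
E
```

```text
[506.6727156  156.75660911 178.0076771 ] -173.852917001077 [-0.44332195  1.47350505 -3.64010688] [ 0.00457616 -0.02049695 -0.03601246]
shift mm [  17.  -343.5    0. ] turn cw deg -349.352917001077 -6.097358653115268
```

Request:
{"fn": "arm_command", "kwargs": {"increments": [[[0.001,-0.02,0,0,0,0.01,-1],[0.003,-0.05,0,0,0,0.03,-1],[0.005,-0.085,0,0,0,0.05,-1],[0.007,-0.12,0,0,0,0.07,-1],[0.009,-0.155,0,0,0,0.09,-1],[0.011,-0.19,0,0,0,0.11,-1],[0.012,-0.225,0,0,0,0.13,-1],[0.014,-0.26,0,0,0,0.15,-1],[0.015,-0.29,0,0,0,0.17,-1],[0.016,-0.318,0,0,0,0.186,-1],[0.017,-0.335,0,0,0,0.186,-1],[0.017,-0.3435,0,0,0,0.186,-1],[0.017,-0.3435,0,0,0,0.186,-1],[0.017,-0.3435,0,0,0,0.186,-1],[0.017,-0.3435,0,0,0,0.186,-1]]]}}

```text
time: 6.63
eef_pos: [525.6, -184.7, 176.2]
tcp_rot: [0.039, 0.999, 0.001, -0.002]
force: [-0.0, -0.4, -3.4]
gripper_width: 14.5
finger_force: 78.7
```

```bash
python3 - <<'E'
from h import *
s=sense();y,m=yaw(s);print(s["eef_pos"],y%360,s["force"],s["moment"],s["joints"].round(3))
t=np.array([526.6,-186.6,135])
print("shift mm",(m.T@(t-s["eef_pos"])).round(1),"turn cw deg",y%360-175.5)
v,u=np.mgrid[0:400,0:640]
for c in("top","side"):
    i=optics.camera_info(c);im,d=optics.grab_frame(c);w=world(c,u,v,d,i)
    cv2.imwrite(f"pics/{c}1.png",im[:,:,::-1])
    n=(d>0)&(np.hypot(w[...,0]-527,w[...,1]+186)<62)
    f=w[n&(w[...,2]>171)&(w[...,2]<178)]
    h=cv2.convexHull(f[:,:2].astype(np.float32))[:,0];print(c,"flange",len(f),cv2.minEnclosingCircle(h))
    f=w[n&(w[...,2]>79)&(w[...,2]<86)];print("rim pts",len(f))
E
```

```text
[ 525.61533862 -184.68136156  176.2212187 ] 175.54254846583794 [-0.02633427 -0.43572153 -3.43851946] [-0.00249978  0.00604322 -0.02073693] [-5.390e-01  5.100e-01  1.657e+00  1.000e-03  9.780e-01 -2.032e+00]
shift mm [-1.3 -1.9 41.2] turn cw deg 0.04254846583793892
top flange 61 ((543.2052001953125, -150.9552459716797), 34.20045852661133)
rim pts 34
side flange 612 ((527.8297119140625, -184.1002197265625), 52.51286315917969)
rim pts 251
```

Request:
{"fn": "arm_command", "kwargs": {"increments": [[[-0.0008,-0.0022,0.01,0,0,0,-1],[-0.0008,-0.0022,0.03,0,0,0,-1],[-0.0008,-0.0022,0.045,0,0,0,-1],[-0.0008,-0.0022,0.055,0,0,0,-1],[-0.0008,-0.0022,0.06,0,0,0,-1],[-0.0008,-0.0022,0.06,0,0,0,-1],[-0.0008,-0.0022,0.06,0,0,0,-1],[-0.0008,-0.0022,0.06,0,0,0,-1]]]}}

```text
time: 7.4
eef_pos: [528.0, -189.2, 118.1]
tcp_rot: [0.039, 0.999, -0.0, 0.001]
force: [0.4, -0.1, -2.8]
gripper_width: 14.9
finger_force: 78.8
```

```bash
cat > st.py <<'E'
from h import *
s=sense();y,m=yaw(s);print(s["time"],s["eef_pos"].round(2),"yaw",round(y%360,2),"tilt",m[:2,2].round(4),"F",s["force"].round(2),"M",s["moment"].round(3),s["gripper_width"].round(2))
E
python3 st.py; python3 - <<'E'
from h import *
v,u=np.mgrid[0:400,0:640]
c="side";i=optics.camera_info(c);im,d=optics.grab_frame(c);w=world(c,u,v,d,i)
cv2.imwrite("pics/side2.png",cv2.resize(im[100:250,270:470,::-1],None,fx=3,fy=3,interpolation=cv2.INTER_CUBIC))
def circ(p):
    A=np.c_[2*p[:,:2],np.ones(len(p))];x=np.linalg.lstsq(A,(p[:,:2]**2).sum(1),rcond=None)[0];return x[:2].round(1),np.sqrt(x[2]+x[:2]@x[:2]).round(1)
n=(d>0)&(np.hypot(w[...,0]-527,w[...,1]+186)<62)
f=w[n&(w[...,2]>108)&(w[...,2]<115)];h=cv2.convexHull(f[:,:2].astype(np.float32))[:,0]
print(len(f),f[:,2].mean(),circ(h))
E
```

```text
476 113.81160776149926 (array([ 529.5, -188.7]), np.float64(51.4))Traceback (most recent call last):
  File "st.py", line 2, in <module>
    s=sense();y,m=yaw(s);print(s["time"],s["eef_pos"].round(2),"yaw",round(y%360,2),"tilt",m[:2,2].round(4),"F",s["force"].round(2),"M",s["moment"].round(3),s["gripper_width"].round(2))
                                                                                                                                                             ^^^^^^^^^^^^^^^^^^^^^^^^
AttributeError: 'float' object has no attribute 'round'
```

View pics/side2.png

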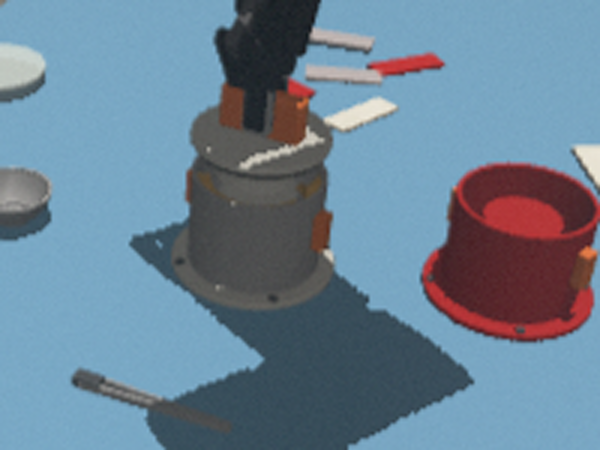

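Request:
{"fn": "arm_command", "kwargs": {"increments": [[[0.0017,0.0019,0,0,0,0,-1],[0.0017,0.0019,0,0,0,0,-1],[0.0017,0.0019,0,0,0,0,-1],[0.0017,0.0019,0,0,0,0,-1]]]}}

```text
time: 7.78
eef_pos: [525.9, -186.9, 117.7]
tcp_rot: [0.039, 0.999, -0.0, 0.0]
force: [0.1, -0.0, -3.4]
gripper_width: 14.7
finger_force: 78.8
```

```bash
sed -i 's/s\["gripper_width"\].round(2)/round(s["gripper_width"],2)/' st.py; python3 st.py
```

```text
7.7833 [ 525.86 -186.88  117.73] yaw 175.49 tilt [ 0.0005 -0.0003] F [ 0.08 -0.01 -3.39] M [0.032 0.007 0.038] 14.71
```

Request:
{"fn": "arm_command", "kwargs": {"increments": [[[-0.0004,-0.0003,0.002,0,0,0,-1],[-0.0004,-0.0003,0.004,0,0,0,-1],[-0.0004,-0.0003,0.006,0,0,0,-1],[-0.0004,-0.0003,0.007,0,0,0,-1],[-0.0004,-0.0003,0.008,0,0,0,-1],[-0.0004,-0.0003,0.009,0,0,0,-1],[-0.0004,-0.0003,0.0095,0,0,0,-1],[-0.0004,-0.0003,0.0095,0,0,0,-1]]]}}

```text
time: 8.45
eef_pos: [526.1, -187.1, 107.7]
tcp_rot: [0.039, 0.999, 0.0, -0.0]
force: [0.5, 0.1, -3.9]
gripper_width: 15.0
finger_force: 78.8
```

```bash
python3 st.py
```

```text
8.45 [ 526.06 -187.14  107.72] yaw 175.48 tilt [-0.0003  0.0002] F [ 0.52  0.13 -3.95] M [0.    0.027 0.074] 14.96
```

Request:
{"fn": "arm_command", "kwargs": {"increments": [[[0,0,0.001,0,0,0,-1],[0,0,0.002,0,0,0,-1],[0,0,0.003,0,0,0,-1],[0,0,0.004,0,0,0,-1],[0,0,0.004,0,0,0,-1],[0,0,0.004,0,0,0,-1]]]}}

```text
time: 8.95
eef_pos: [526.1, -187.1, 103.8]
tcp_rot: [0.039, 0.999, 0.0, -0.0]
force: [0.3, 0.4, -2.9]
gripper_width: 15.1
finger_force: 78.8
```

```bash
python3 st.py
```

```text
8.95 [ 526.1  -187.15  103.83] yaw 175.48 tilt [-0.0001  0.0001] F [ 0.27  0.35 -2.86] M [ 0.007 -0.028 -0.038] 15.11
```

Request:
{"fn": "arm_command", "kwargs": {"increments": [[[0,0,0.002,0,0,0,-1],[0,0,0.004,0,0,0,-1],[0,0,0.006,0,0,0,-1],[0,0,0.008,0,0,0,-1],[0,0,0.009,0,0,0,-1],[0,0,0.01,0,0,0,-1],[0,0,0.01,0,0,0,-1],[0,0,0.01,0,0,0,-1]]]}}

```text
time: 9.62
eef_pos: [526.4, -187.3, 95.1]
tcp_rot: [0.039, 0.999, -0.0, 0.0]
force: [-1.5, -0.1, 8.8]
gripper_width: 14.6
finger_force: 80.4
```

```bash
python3 st.py
```

```text
9.6167 [ 526.42 -187.34   95.06] yaw 175.49 tilt [ 0.0009 -0.0006] F [-1.5  -0.13  8.84] M [ 0.237  0.378 -0.015] 14.62
```

Request:
{"fn": "arm_command", "kwargs": {"increments": [[[0,0,0.001,0,0,0,-1],[0,0,0.0017,0,0,0,-1],[0,0,0.0017,0,0,0,-1],[0,0,0.0017,0,0,0,-1],[0,0,0.0017,0,0,0,-1]]]}}

```text
time: 10.03
eef_pos: [526.4, -187.4, 93.7]
tcp_rot: [0.039, 0.999, -0.0, 0.0]
force: [-2.5, -0.4, 9.5]
gripper_width: 15.1
finger_force: 80.7
```

```bash
python3 st.py
```

```text
10.0333 [ 526.4  -187.36   93.66] yaw 175.48 tilt [ 0.001  -0.0006] F [-2.47 -0.41  9.53] M [0.345 0.479 0.011] 15.06
```

Request:
{"fn": "arm_command", "kwargs": {"increments": [[[0,0,0.0003,0,0,0.04,-1],[0,0,0.0003,0,0,0.08,-1],[0,0,0.0003,0,0,0.12,-1],[0,0.0001,0.0003,0,0,0.17,-1],[0,0.0001,0.0003,0,0,0.22,-1],[0,0.0001,0.0003,0,0,0.26,-1],[0,0.0001,0.0003,0,0,0.3,-1],[0,0.0001,0.0003,0,0,0.3,-1],[0,0.0001,0.0003,0,0,0.3,-1]]]}}

```text
time: 10.78
eef_pos: [527.2, -187.8, 93.6]
tcp_rot: [0.188, 0.982, -0.001, 0.002]
force: [-1.1, -0.3, 10.1]
gripper_width: 15.0
finger_force: 80.7
```

```bash
python3 st.py
```

```text
10.7833 [ 527.24 -187.83   93.64] yaw 158.28 tilt [ 0.0028 -0.0018] F [-1.14 -0.25 10.11] M [ 0.2    0.39  -0.027] 14.97
```

Request:
{"fn": "arm_command", "kwargs": {"increments": [[[0,0.0002,0,0,0,0.08,-1],[0.0001,0.0003,0,0,0,0.18,-1],[0.0001,0.0004,0,0,0,0.28,-1],[0.0002,0.0005,0,0,0,0.38,-1],[0.0002,0.0006,0,0,0,0.48,-1],[0.0003,0.0007,0,0,0,0.58,-1],[0.0003,0.0008,0,0,0,0.68,-1],[0.0004,0.0009,0,0,0,0.78,-1],[0.0004,0.001,0,0,0,0.88,-1],[0.0005,0.0011,0,0,0,0.97,-1],[0.0005,0.0012,0,0,0,1.03,-1],[0.0005,0.0013,0,0,0,1.08,-1],[0.0005,0.0013,0,0,0,1.08,-1],[0.0005,0.0013,0,0,0,1.08,-1]]]}}

```text
time: 11.95
eef_pos: [527.7, -187.0, 93.8]
tcp_rot: [0.666, 0.746, 0.0, 0.002]
force: [0.2, -0.9, 9.6]
gripper_width: 14.7
finger_force: 80.7
```

```bash
python3 st.py
```

```text
11.95 [ 527.69 -186.98   93.78] yaw 96.41 tilt [ 0.0038 -0.0028] F [ 0.22 -0.95  9.64] M [-0.031  0.313 -0.022] 14.68
```

Request:
{"fn": "arm_command", "kwargs": {"increments": [[[0,0,0,0,0,0.03,-1],[0,0,0,0,0,0.06,-1],[0,0,0,0,0,0.09,-1],[0,0,0,0,0,0.12,-1],[0,0,0,0,0,0.14,-1],[0,0,0,0,0,0.14,-1],[0,0,0,0,0,0.14,-1]]]}}

```text
time: 12.53
eef_pos: [527.7, -187.0, 93.8]
tcp_rot: [0.717, 0.697, 0.0, 0.002]
force: [-0.4, -1.2, 10.3]
gripper_width: 14.8
finger_force: 80.7
```

```bash
python3 st.py
```

```text
12.5333 [ 527.7  -186.98   93.77] yaw 88.39 tilt [ 0.0038 -0.0028] F [-0.37 -1.17 10.28] M [ 0.022  0.331 -0.032] 14.75
```

Request:
{"fn": "arm_command", "kwargs": {"increments": [[[0,0,0,0,0,0.03,-1],[0,0,0,0,0,0.06,-1],[0,0,0,0,0,0.08,-1],[0,0,0,0,0,0.1,-1],[0,0,0,0,0,0.1,-1],[0,0,0,0,0,0.1,-1]]]}}

```text
time: 13.03
eef_pos: [527.6, -186.9, 93.8]
tcp_rot: [0.751, 0.661, 0.0, 0.002]
force: [-1.5, -1.7, 9.8]
gripper_width: 14.7
finger_force: 80.7
```

```bash
python3 st.py
```

```text
13.0333 [ 527.62 -186.94   93.77] yaw 82.69 tilt [ 0.0036 -0.0029] F [-1.5  -1.69  9.84] M [-0.006  0.337  0.029] 14.71
```

Request:
{"fn": "arm_command", "kwargs": {"increments": [[[0,0,0,0,0,0.03,-1],[0,0,0,0,0,0.06,-1],[0,0,0,0,0,0.08,-1],[0,0,0,0,0,0.1,-1],[0,0,0,0,0,0.1,-1],[0,0,0,0,0,0.1,-1]]]}}

```text
time: 13.53
eef_pos: [527.4, -186.9, 93.8]
tcp_rot: [0.78, 0.626, -0.001, 0.003]
force: [-0.8, 0.6, 10.4]
gripper_width: 14.7
finger_force: 97.6
```

```bash
python3 st.py; python3 - <<'E'
from h import *
v,u=np.mgrid[0:400,0:640]
c="side";i=optics.camera_info(c);im,d=optics.grab_frame(c);w=world(c,u,v,d,i)
cv2.imwrite("pics/side3.png",cv2.resize(im[100:250,270:470,::-1],None,fx=3,fy=3,interpolation=cv2.INTER_CUBIC))
E
```

```text
13.5333 [ 527.43 -186.85   93.81] yaw 77.51 tilt [ 0.0023 -0.005 ] F [-0.76  0.65 10.43] M [0.013 0.262 1.746] 14.66
```

View pics/side3.png

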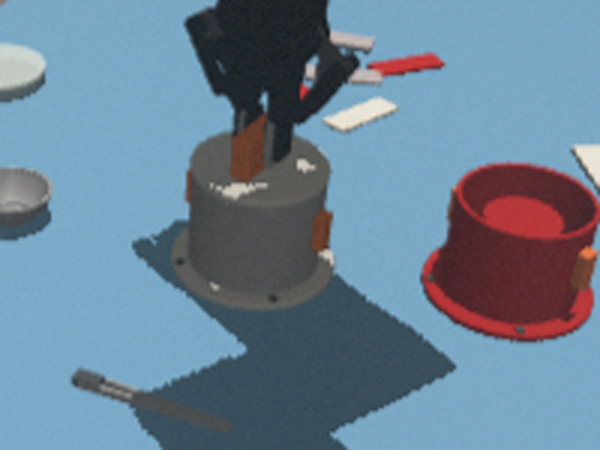

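Request:
{"fn": "arm_command", "kwargs": {"increments": [[[0,0,0,0,0,-0.01,-1],[0,0,-0.001,0,0,-0.015,-1],[0,0,-0.002,0,0,-0.015,-1],[0,0,-0.003,0,0,-0.015,-1],[0,0,-0.0035,0,0,-0.015,-1],[0,0,-0.0035,0,0,-0.015,-1],[0,0,-0.0035,0,0,-0.015,-1]]]}}

```text
time: 14.17
eef_pos: [527.3, -186.9, 94.6]
tcp_rot: [0.777, 0.629, -0.0, 0.002]
force: [3.5, -3.2, -7.5]
gripper_width: 15.3
finger_force: 91.9
```

```bash
python3 st.py
```

```text
14.1667 [ 527.26 -186.89   94.61] yaw 77.95 tilt [ 0.0018 -0.0025] F [ 3.46 -3.25 -7.48] M [-0.674 -0.602  1.582] 15.32
```

Request:
{"fn": "arm_command", "kwargs": {"increments": [[[0,0,0.001,0,0,-0.01,-1],[0,0,0.001,0,0,-0.015,-1],[0,0,0.001,0,0,-0.015,-1],[0,0,0.001,0,0,-0.015,-1]]]}}

```text
time: 14.5
eef_pos: [527.2, -186.8, 94.5]
tcp_rot: [0.773, 0.634, 0.0, 0.002]
force: [4.1, -4.2, -2.8]
gripper_width: 15.0
finger_force: 87.2
```

```bash
python3 st.py
```

```text
14.5 [ 527.25 -186.83   94.55] yaw 78.67 tilt [ 0.0024 -0.0021] F [ 4.15 -4.17 -2.81] M [-0.809 -0.479  1.268] 14.97
```

Request:
{"fn": "arm_command", "kwargs": {"increments": [[[0,0,0,0,0,-0.02,-1],[0,0,0,0,0,-0.04,-1],[0,0,0,0,0,-0.045,-1],[0,0,0,0,0,-0.045,-1],[0,0,0,0,0,-0.045,-1]]]}}

```text
time: 14.92
eef_pos: [527.3, -186.5, 95.7]
tcp_rot: [0.76, 0.649, 0.001, 0.001]
force: [2.7, -3.1, 4.6]
gripper_width: 15.1
finger_force: 80.4
```

```bash
python3 st.py
```

```text
14.9167 [ 527.3  -186.47   95.69] yaw 81.01 tilt [ 0.0032 -0.0008] F [ 2.67 -3.13  4.65] M [-0.703 -0.198  0.233] 15.06
```

Request:
{"fn": "arm_command", "kwargs": {"increments": [[[0,0,-0.0005,0,0,0,-1],[0,0,-0.001,0,0,0,-1],[0,0,-0.0015,0,0,0,-1],[0,0,-0.0015,0,0,0,-1],[0,0,-0.0015,0,0,0,-1]]]}}

```text
time: 15.33
eef_pos: [527.2, -186.3, 96.7]
tcp_rot: [0.76, 0.65, 0.001, 0.001]
force: [2.7, -3.8, 6.6]
gripper_width: 14.8
finger_force: 80.5
```

```bash
python3 st.py
```

```text
15.3333 [ 527.24 -186.3    96.69] yaw 81.16 tilt [ 0.0027 -0.0011] F [ 2.69 -3.83  6.58] M [-0.766 -0.363  0.162] 14.76
```

Request:
{"fn": "arm_command", "kwargs": {"increments": [[[0,0,-0.0005,0,0,0,-1],[0,0,-0.001,0,0,0,-1],[0,0,-0.0014,0,0,0,-1],[0,0,-0.0014,0,0,0,-1],[0,0,-0.0014,0,0,0,-1]]]}}

```text
time: 15.75
eef_pos: [527.2, -186.2, 97.6]
tcp_rot: [0.759, 0.651, 0.001, 0.001]
force: [2.8, -4.1, 4.4]
gripper_width: 14.8
finger_force: 80.0
```

```bash
python3 st.py
```

```text
15.75 [ 527.19 -186.18   97.64] yaw 81.17 tilt [ 0.0024 -0.0009] F [ 2.77 -4.07  4.41] M [-0.796 -0.553  0.167] 14.75
```

Request:
{"fn": "arm_command", "kwargs": {"increments": [[[0,0,0,0,0,0,-0.5],[0,0,0,0,0,0,0],[0,0,0,0,0,0,0.3],[0,0,0,0,0,0,0.6],[0,0,0,0,0,0,0.6],[0,0,0,0,0,0,0.6],[0,0,0,0,0,0,0.6],[0,0,0,0,0,0,0.6],[0,0,-0.02,0,0,0,0.6],[0,0,-0.05,0,0,0,0.6],[0,0,-0.09,0,0,0,0.6],[0,0,-0.12,0,0,0,0.6],[0,0,-0.12,0,0,0,0.6]]]}}

```text
time: 16.83
eef_pos: [529.9, -187.7, 223.9]
tcp_rot: [0.759, 0.651, 0.002, 0.006]
force: [0.1, -0.2, 0.8]
gripper_width: 68.1
finger_force: 0.0
```

```bash
python3 st.py; python3 - <<'E'
from h import *
v,u=np.mgrid[0:400,0:640]
for c in("side","wrist"):
    i=optics.camera_info(c);im,d=optics.grab_frame(c);w=(world(c,u,v,d,i) if c=="side" else fworld(u,v,d,i))
    cv2.imwrite(f"pics/{c}4.png",im[:,:,::-1])
    hsv=cv2.cvtColor(im,cv2.COLOR_RGB2HSV);r=np.hypot(w[...,0]-527,w[...,1]+187)
    f=w[(d>0)&(r<48)&(w[...,2]>88)&(w[...,2]<98)]
    A=np.c_[f[:,:2],np.ones(len(f))];x=np.linalg.lstsq(A,f[:,2],rcond=None)[0]
    print(c,"flange top",len(f),f[:,2].mean(),"slope deg",np.degrees(x[:2]).round(2))
    q=w[(d>0)&(r<45)&(w[...,2]>118)&(w[...,2]<135)&(hsv[...,0]<16)&(hsv[...,1]>100)]
    if len(q)>20:
        e=np.linalg.eigh(np.cov(q[:,:2].T))[1][:,1];print("bar",len(q),q.mean(0).round(1),np.degrees(np.arctan2(e[1],e[0]))%180)
E
```

```text
16.8333 [ 529.89 -187.72  223.9 ] yaw 81.24 tilt [ 0.0117 -0.0069] F [ 0.14 -0.24  0.79] M [-0.032 -0.038 -0.003] 68.06
side flange top 561 94.31579677784538 slope deg [ 0.07 -0.04]
bar 146 [ 525.4 -179.6  125.4] 79.60385432711956
wrist flange top 6895 94.131275619579 slope deg [-0.04  0.06]
bar 1461 [ 528.3 -183.7  127.7] 81.92834813192272
```

View pics/side4.png

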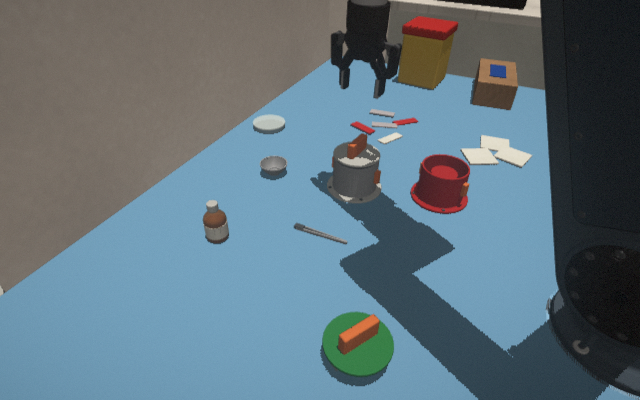

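```bash
python3 -c "
from station import ctrl;print(ctrl.finish_job())"
```

```text
the job is handed in; nothing more can be done
None
```

The lid is closed, and the job was handed in at about 17 s on the robot's clock. The lid was turned clockwise to its stop, its measured height (about 93–94 mm) fits the locked position (93 mm) and it sits level. The gripper is clear, and the bottle, dish and tweezers look undisturbed.

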